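# Clip the dice carousel onto its spindle

## Robot

A 6-joint arm with a two-finger parallel gripper is mounted at the origin on the work surface. World frame = base frame: x ahead of the robot, y to its left, z up, the work surface at z = 0. Lengths are in mm, angles in rad, forces in N, time in s.
With the tool pointing down it reaches from about 325 to 1000 mm from the base axis. Payload 5.1 kg.
Tool frame: the origin (TCP) lies on the centre line of the jaws, within the pads' length; the fingertips stand 22 mm ahead of it and the grasp point (between the pads) lies 3 mm ahead of it (manip.tip_reach is the x of the fingertips in the tool frame, in mm); x points along the fingers, y is the direction in which the jaws open and shut, and the axes are right-handed (so a half turn about x gives the same grasp; the last joint's range is limited). The gripper opens to 85 mm and grips with 20 to 120 N. Pads are 22 mm wide; open, the fingers measure 114 mm over their backs; the gripper's body (76 mm by 85 mm) begins 54 mm behind the grasp point. The pads swing forward as they close: fully open they stand 13 mm farther back than shut.
Start: joints at [-1.187, 0.124, 1.65, -0, 1.367, -0.083], TCP at [292.488, -580.462, 253.322] pointing down, gripper open.
Joint ranges: [-2.61, 2.61], [-1.02, 2.33], [0.03, 2.71], [-1.35, 4.49], [0.32, 2.68], [-2.91, 2.91]. Speed limits (rad/s): [2.57, 2.57, 3.14, 3.14, 3.14, 3.14].

## Interface

Orientations are given as a 3x3 rotation matrix whose columns are the frame's x, y, z axes.
In Python, from workcell import manip, viewer, spotter gives the robot as it stands. The module is installed in compiled form; this text tells all that it offers.
- The arm moves only by the tool arm_command, never from a script. Its argument "deltas" is a list of rows, each a list of 3 entries, a list of its own where there are three numbers: the opening, from -1 (shut) to 1 (fully open), then the shift along the world's x, y, z each as a share of 250 mm, from -1 to 1, then the turn about the world's z as a share of 4 degrees, from -1 to 1. A call has 1 to 20 rows; each row shifts and turns the commanded pose from where the row before left it; what a row does not reach is not made up. A row lasts 1/12 s, in which the tool goes at most 41.7 mm and 7.16 degrees, less where a joint would pass 70% of its speed; a pose out of reach is approached as far as the arm can. A call with a number of a shift or a turn outside -1 to 1 is refused whole. A call with a gripper value outside its range is refused whole. The fingers move at their own pace and stop on an object; "squeeze" is the grip in N (left out, the last holds). Time passes only in rows, so rows that do not move let the fingers close. It gives the time, the measured TCP pose, the force and the opening at its end, in the units of the state.
- manip.get_obs(): the state, without advancing time (a new reading comes with each control period).
- viewer.get_image(name): name is "scene" or "top" or "wrist"; returns a dict with "pixels" (400x640x3 uint8, red, green, blue), "depth" (400x640 float32, mm along the optical axis (not along the pixel's ray), 0 where there is no reading), "fx", "fy", "cx", "cy" (pixels), "k1" (the pictures are not rectified: a ray, as slopes to the right and down, at radius r is drawn at 1 + k1 r^2 times it, then the intrinsics apply), "cam_to_world" (4x4, takes a point from camera to world coordinates). Camera axes: x right, y up, looking along -z (the intrinsics and any distortion apply to the point x, -y, -z); pixel columns grow to the right and rows downward; lengths in mm; the calibration is good to about 2 mm. A picture is of the moment at which its call begins.
- manip.job_done(): hands the job in, once; it reports no verdict.
Trained networks look in a picture, given as the dict that the camera call returned (one of the last four; its "shot" number tells which), for a name from the list of things; names that differ only in an ending like _2 or _b are one class to them, and where a whole thing is asked for, a point or a joint stands for the part that bears it (a point fixed in the world has none). Each returns a list of dicts, best first, with "confidence" (0 to 1); they miss things now and then, are a little off and sometimes report something else, mostly with a low value. They report only what shows in the picture. A call takes as long as a camera call.
- spotter.cut_out(picture, label): "pixels" (400x640 bool, what is visible of it) and "extent" ([centre column, centre row, width, height] in pixels, round what is visible of it).
The state is a dict: "time_s": time; "joint_positions": joint angles; "joint_vel": joint speeds; "joint_efforts": joint torques, N m; "tool_pos": TCP position; "ee_rot": TCP orientation; "wrist_force": force on the tool from outside, world axes, zero at the start; "moment": the same for the moment, N m; "finger_gap": finger opening in mm.
Only numpy, scipy, OpenCV 4.12 (cv2) and the standard library are available. Lean on these libraries where they do the work, as an engineer would, in place of code of your own. Each camera call takes 0.05 s, during which the arm holds its last target. There are 200 camera calls.

## Task

Pick up the orange retaining clip by its tab, set it on the sprung washer of the dice carousel beside the spindle, and, holding the washer gently down, push the clip sideways into the spindle's groove until it snaps fully home; then let go. Feel for the groove and do not force it, and leave the figures, dice and everything else where they are.

Things in the scene. Friction and masses are not known exactly. Their poses are not given: they have to be found in the camera images.
- carousel: Turntable for dice and figures, bolted to the table: purple tray with black rim, 240 mm across. Upright steel spindle, 20 mm across, in its middle. One brass groove runs all round the spindle: 14 mm in diameter, 7 mm high; above it 14 mm of full-width spindle, tapered at the top to 15 mm. The clip may go in from any side. Origin: spindle axis, table top.
- tray_centre (a point): Point on the spindle's axis at the tray's floor, 30 mm above the table; z up. The spindle is screwed in to a different height each time, NOT measured: the groove's lower edge is 38 to 62 mm above this point and must be found by feel. Rim 14 mm high; figures in the tray stand up to 40 mm above this point.
- hub_top (a point): Top of the black hub, on the axis, 32 mm above tray_centre. Above it the sprung bright washer (60 mm across, 3 mm thick) round the spindle. It moves with the spindle's height: its top rests 4 mm above the groove's lower edge. It yields 4 mm, then stops hard: 3 N at first, 6 N at 2 mm (the clip just enters the groove), 9 N at 4 mm. Let go, it holds the clip up in the groove.
- clip: Loose orange retaining clip, 34 mm wide, 47 mm long, about 55 g, its flat part 5 mm thick, with an upright tab at the back. It starts flat on the mat (3 mm above the table), tab up. Origin under clip_seat on its underside. x points from the tab to the open mouth, the way it is pushed; z up.
- clip_grip (a point): Grasp point: centre of the clip's upright tab, 27 mm above the clip's underside and 27 mm behind clip_seat. The tab is 10 mm thick along the clip's y, 22 mm long along its x; its top is 16 mm above this point; its foot, 22 mm below, is 18 mm wide. Axes as clip.
- clip_seat (a point): Centre of the clip's seat, 2.5 mm above its underside; it lies on the spindle's axis when the clip is home (the seat's back then meets the groove solidly). Springing the jaws open takes a push of about 5 to 10 N, most of it when this point is 8 to 12 mm short of the axis; from about 6 mm short it goes easily. Axes as clip.
- clip_mouth (a point): Middle of the clip's open mouth between the jaw ends, 9 mm ahead of clip_seat. The two sprung jaws end in inward bumps 6 mm ahead of clip_seat, 10.4 mm apart, which spring open round the 14 mm groove (2 mm a side) but cannot open enough for the 20 mm spindle. Axes as clip.
- spare_ring: Spare steel ring, 32 mm across, 5 mm thick, lying on the mat; leave alone. Origin: centre of its underside.
- paint_pot: Small blue paint pot, 28 mm across, 34 mm tall, standing on the mat; leave alone. Origin: centre of its underside.
- mini_a: Grey game figure on a 25 mm black disc, 38 mm tall, standing in the carousel's tray; leave alone. Origin: centre of its underside.
- mini_b: Blue game figure like mini_a, also in the tray; leave alone. Origin: centre of its underside.
- die_a: Red 18 mm die in the tray; leave alone. Origin: centre of its underside.
- die_b: White 18 mm die in the tray; leave alone. Origin: centre of its underside.
- drink: Green drink bottle, 64 mm across, 200 mm tall, standing on the table; leave alone. Origin: centre of its underside.

How it is judged:
By the outcome, as a careful person would: the job done as asked, in the order asked, and still so for the second after the job is handed in, with the robot touching nothing.
It also fails if it takes over 61 s, if anything falls off the work surface, if the arm or the gripper's body presses on something with over 40 N, if the wrist force passes 120 N, or if a joint passes its speed limit or range.

## Working session

There is one attempt and no reset: what is moved stays moved. The work goes in short steps, Python scripts to look and compute and a tool call to move; the robot and the scene stay as the last step left them, time stands still between calls to the robot, and variables do not carry over. Pictures are saved under pics/ and viewed, about 8 in all and at most 12, crops included, and the job is handed in when it is done.

Besides the shell and the picture viewer there is one more tool, called by a JSON object that holds its "op" and its "data". arm_command: Moves the arm, as the interface text tells. Its arguments: {"type":"object","properties":{"deltas":{"type":"array"},"squeeze":{"type":"number"}},"required":["deltas"]}

```bash
mkdir -p pics; cat > h.py <<'E'
import numpy as np,cv2
from workcell import manip,viewer,spotter
def pts(im,mask=None):
    h,w=im['depth'].shape
    v,u=np.mgrid[0:h,0:w] if mask is None else (None,None)
    if mask is not None: v,u=np.nonzero(mask)
    d=im['depth'][v,u].ravel(); u=u.ravel();v=v.ravel()
    ok=d>0; d,u,v=d[ok],u[ok],v[ok]
    K=np.array([[im['fx'],0,im['cx']],[0,im['fy'],im['cy']],[0,0,1.]])
    s=cv2.undistortPoints(np.stack([u,v],1).astype(float)[:,None],K,np.array([im['k1'],0,0,0,0.]))[:,0]
    P=np.stack([s[:,0]*d,-s[:,1]*d,-d],1); T=np.array(im['cam_to_world'])
    return P@T[:3,:3].T+T[:3,3],u,v
def save(im,n,crop=None,scale=1):
    p=im['pixels'][...,::-1]
    if crop: p=p[crop[1]:crop[3],crop[0]:crop[2]]
    cv2.imwrite('pics/'+n+'.png',cv2.resize(p,None,fx=scale,fy=scale,interpolation=cv2.INTER_CUBIC))
E
python3 - <<'E'
from h import *
a=viewer.get_image('scene');b=viewer.get_image('top')
save(a,'scene');save(b,'top')
for n,im in(('scene',a),('top',b)):
    for l in('clip','carousel','spare_ring','paint_pot','mini_a','die_a','drink'):
        for r in spotter.cut_out(im,l)[:2]:
            P,_,_=pts(im,r['pixels']); print(n,l,round(r['confidence'],2),np.round(r['extent']),np.median(P,0).round(),P.min(0).round(),P.max(0).round())
o=manip.get_obs();print(o);print(manip.tip_reach)
E
```

```text
scene clip 0.69 [253. 156.  15.  18.] [ 503. -250.   11.] [ 480. -275.   -2.] [ 532. -231.   50.]
scene clip 0.64 [283. 242.   9.  13.] [666.  73.  39.] [642.  45.  29.] [675.  82.  64.]
scene carousel 0.55 [309. 230. 108.  82.] [596.  90.  31.] [424. -55.  -2.] [702. 194.  99.]
scene spare_ring 0.61 [202. 156.  -1.  -0.] [ 604. -358.    5.] [ 604. -358.    5.] [ 604. -358.    5.]
scene mini_a 0.53 [347. 231.  10.  15.] [537. 140.  39.] [520. 118.  29.] [545. 149.  63.]
scene die_a 0.62 [328. 203.   7.  12.] [506.  51.  47.] [493.  37.  31.] [514.  60.  50.]
scene drink 0.61 [442. 288.  46.  94.] [565. 402. 111.] [339. 302.  -4.] [580. 427. 202.]
top clip 0.53 [419. 212.  11.  16.] [ 497. -251.   10.] [ 480. -267.    1.] [ 525. -236.   50.]
top spare_ring 0.55 [460. 178.  11.   6.] [ 592. -356.    6.] [ 580. -369.   -0.] [ 609. -339.   13.]
top paint_pot 0.67 [447. 248.  18.   8.] [ 422. -320.   35.] [ 409. -340.   -4.] [ 437. -310.   40.]
top mini_a 0.58 [259. 199.  12.  14.] [528. 133.  38.] [519. 125.  28.] [542. 144.  66.]
top mini_a 0.5 [421. 215.  12.  12.] [ 495. -252.   16.] 
[... 434 characters left out ...]
0, -8.25875875e-02]), 'joint_vel': array([-1.10800509e-03,  1.68613621e-03,  5.34237981e-04,  1.07385538e-03,
        1.78729714e-03,  3.33672186e-05]), 'joint_efforts': array([ 1.64033769e-03, -4.23542833e+01, -3.65734792e+01,  2.52774463e-06,
        4.05001720e-04, -2.67797923e-06]), 'tool_pos': array([ 292.48758048, -580.48655309,  253.33739125]), 'ee_rot': array([[ 2.53988766e-05,  4.50003150e-01, -8.93026967e-01],
       [-6.01770652e-05, -8.93026965e-01, -4.50003151e-01],
       [-9.99999998e-01,  6.51693166e-05,  4.39798723e-06]]), 'wrist_force': array([0.48310689, 0.00510584, 0.29841816]), 'moment': array([ 0.01634493, -0.00666885,  0.00947118]), 'finger_gap': 85.5149470663334}
22.0
```

View pics/top.png

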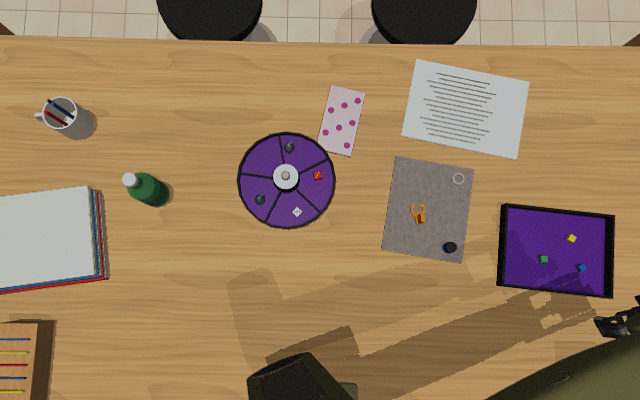

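View pics/scene.png

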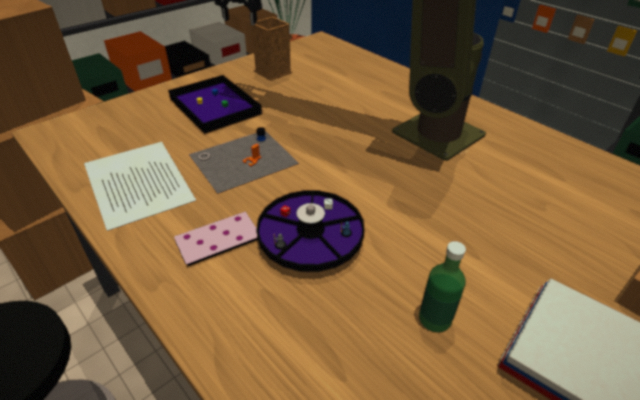

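{"op": "arm_command", "data": {"deltas": [[1,[0.08,0.132,0],-0.67],[1,[0.08,0.132,0],-0.67],[1,[0.08,0.132,0],-0.67],[1,[0.08,0.132,0],-0.67],[1,[0.08,0.132,0],-0.67],[1,[0.08,0.132,0],-0.67],[1,[0.08,0.132,0],-0.67],[1,[0.08,0.132,-0.07],-0.67],[1,[0.06,0.132,-0.07],-0.67],[1,[0.06,0.12,-0.07],-0.67],[1,[0,0,0],0],[1,[0,0,0],0]]}}

```text
time_s: 1.8
tool_pos: [482.1, -252.1, 199.7]
ee_rot: [[-0.002, 0.003, -1.0], [0.001, -1.0, -0.003], [-1.0, -0.001, 0.002]]
wrist_force: [-0.5, -0.2, -0.2]
finger_gap: 85.6
```

```bash
python3 - <<'E'
from h import *
o=manip.get_obs();print(o['time_s'],o['tool_pos'],o['ee_rot'].round(3))
w=viewer.get_image('wrist');save(w,'w1')
print(np.array(w['cam_to_world']).round(2),w['fx'],w['k1'])
r=spotter.cut_out(w,'clip')
for q in r[:2]:
    P,u,v=pts(w,q['pixels'])
    print(q['confidence'],q['extent'],P.min(0).round(),P.max(0).round())
    for lo,hi in((-2,5),(5,12),(12,35),(35,60)):
        Q=P[(P[:,2]>lo)&(P[:,2]<hi)]
        if len(Q)>5:
            c,s,a=cv2.minAreaRect(Q[:,:2].astype(np.float32));print(lo,hi,len(Q),Q.mean(0).round(1),'rect',np.round(c,1),np.round(s,1),round(a,1))
E
```

```text
1.8 [ 482.0838948  -252.1132934   199.71425316] [[-0.002  0.003 -1.   ]
 [ 0.001 -1.    -0.003]
 [-1.    -0.001  0.002]]
[[ 0.0000e+00  9.4000e-01  3.3000e-01  5.6806e+02]
 [-1.0000e+00  0.0000e+00 -0.0000e+00 -2.5138e+02]
 [-0.0000e+00 -3.3000e-01  9.4000e-01  3.2070e+02]
 [ 0.0000e+00  0.0000e+00  0.0000e+00  1.0000e+00]] 317.33805729709474 -0.026659743398830107
```

View pics/w1.png

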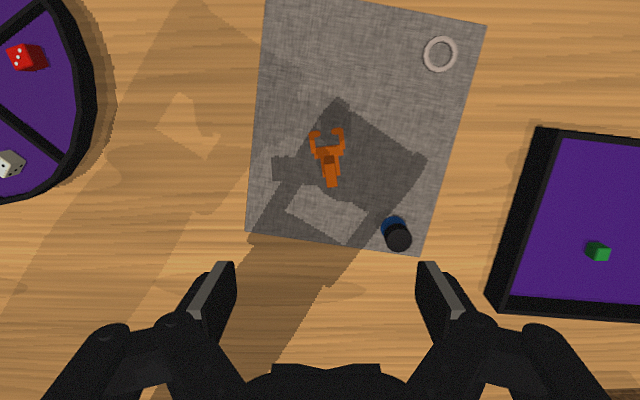

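```bash
cat >> h.py <<'E'
def orange(im):
    H=cv2.cvtColor(im['pixels'],cv2.COLOR_RGB2HSV)
    return (H[...,0]>6)&(H[...,0]<16)&(H[...,1]>190)&(H[...,2]>70)
E
python3 - <<'E'
from h import *
w=viewer.get_image('wrist')
m=orange(w);m[:110]=0;m[200:]=0;m[:,:290]=0;m[:,360:]=0
P,u,v=pts(w,m);print(len(P),P.min(0).round(1),P.max(0).round(1))
print(np.histogram(P[:,2],bins=np.arange(-2,54,4)))
for lo,hi in((5,11),(14,43),(43,52)):
    Q=P[(P[:,2]>lo)&(P[:,2]<hi)]
    c,s,a=cv2.minAreaRect(Q[:,:2].astype(np.float32));print(lo,hi,len(Q),Q.mean(0).round(1),'rect',np.round(c,1),np.round(s,1),round(a,1))
    ev,V=np.linalg.eigh(np.cov(Q[:,:2].T));print(V[:,1],np.sqrt(ev))
p=w['pixels'].copy();p[m]=(0,255,0);w2=dict(w);w2['pixels']=np.hstack([w['pixels'][100:210,280:370],p[100:210,280:370]]);save(w2,'w2',scale=4)
E
```

```text
998 [ 470.9 -269.5    3.1] [ 531.4 -233.8   48.6]
(array([  0,   3, 640,  17,   8,   9,  13,  11,   7,  13,   9,  91, 177]), array([-2,  2,  6, 10, 14, 18, 22, 26, 30, 34, 38, 42, 46, 50]))
5 11 650 [ 511.  -253.1    8.4] rect [ 506.3 -253.3] [46.8 33.7] 7.8
[-0.90904054 -0.41670769] [10.29819133 11.3623002 ]
14 43 75 [ 504.1 -254.3   29.3] rect [ 500.5 -257.4] [16.6  8. ] 45.2
[0.41875639 0.90809861] [2.21459798 3.40812004]
43 52 263 [ 494.6 -255.1   46.3] rect [ 494.1 -255.1] [22.   9.9] 8.1
[-0.98602236 -0.16661307] [2.83926588 6.37055212]
```

View pics/w2.png

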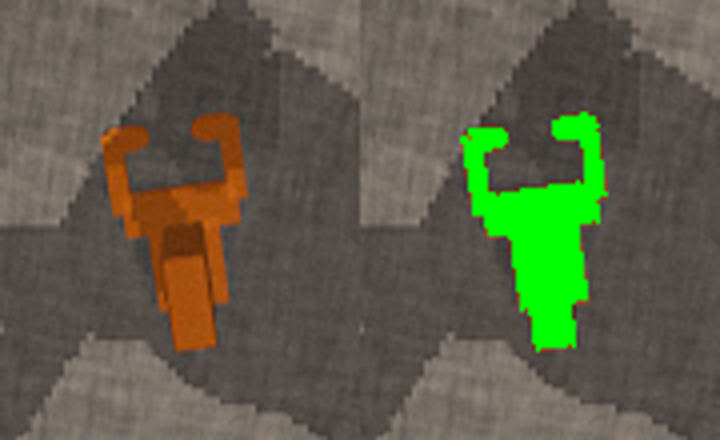

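{"op": "arm_command", "data": {"deltas": [[1,[0.024,-0.006,-0.11],1],[1,[0.024,-0.006,-0.11],1],[1,[0,0,-0.11],0],[1,[0,0,-0.11],0],[1,[0,0,-0.11],0],[1,[0,0,-0.06],0],[1,[0,0,-0.053],0],[1,[0,0,0],0],[1,[0,0,0],0]]}}

```text
time_s: 2.7
tool_pos: [494.2, -258.0, 35.7]
ee_rot: [[0.0, 0.137, -0.991], [-0.0, -0.991, -0.137], [-1.0, 0.0, -0.0]]
wrist_force: [-0.1, 0.8, 0.2]
finger_gap: 85.5
```

{"op": "arm_command", "data": {"deltas": [[-1,[0,0,0],0],[-1,[0,0,0],0],[-1,[0,0,0],0],[-1,[0,0,0],0],[-1,[0,0,0],0],[-1,[0,0,0],0],[-1,[0,0,0],0],[-1,[0,0,0],0],[-1,[0,0,0],0],[-1,[0,0,0],0]], "squeeze": 80}}

```text
time_s: 3.53
tool_pos: [494.5, -257.2, 35.9]
ee_rot: [[0.001, 0.138, -0.99], [-0.0, -0.99, -0.138], [-1.0, 0.0, -0.001]]
wrist_force: [-0.3, 0.7, 4.8]
finger_gap: 8.8
```

{"op": "arm_command", "data": {"deltas": [[-1,[0,0,-0.0],0],[-1,[0,0,0.1],0],[-1,[0,0,0.12],0],[-1,[0,0,0.14],0],[-1,[0,0,0.14],0],[-1,[0,0.06,0.12],0],[-1,[0,0.13,0],0],[-1,[-0.01,0.14,0],0],[-1,[-0.01,0.14,0],0],[-1,[-0.01,0.14,0],0],[-1,[-0.01,0.14,0],0],[-1,[-0.01,0.14,0],0],[-1,[-0.01,0.14,0],0],[-1,[0,0.14,0],0],[-1,[0,0.13,0],0],[-1,[0,0.1,0],0],[-1,[0,0,0],0],[-1,[0,0,0],0],[-1,[0,0,0],0]]}}

```text
time_s: 5.12
tool_pos: [478.7, 92.7, 189.6]
ee_rot: [[-0.001, 0.139, -0.99], [-0.001, -0.99, -0.139], [-1.0, 0.0, 0.001]]
wrist_force: [0.1, -0.2, -0.7]
finger_gap: 8.7
```

```bash
python3 - <<'E'
from h import *
o=manip.get_obs();print(o['time_s'],o['tool_pos'],o['ee_rot'].round(3),o['wrist_force'],o['finger_gap'])
w=viewer.get_image('wrist');save(w,'w3')
np.savez('w3.npz',**{k:np.array(x) for k,x in w.items()})
T=np.array(w['cam_to_world']);print(T.round(2).tolist())
P,u,v=pts(w)
# bright washer / spindle by height within 120mm of guess
for lo,hi in ((25,35),(55,66),(66,74),(74,82),(82,90),(90,98),(98,106),(106,114),(114,122)):
    q=(P[:,2]>lo)&(P[:,2]<hi)&(np.hypot(P[:,0]-577,P[:,1]-73)<45)
    if q.sum()>10: print(lo,hi,q.sum(),np.median(P[q],0).round(1),P[q].min(0).round(1),P[q].max(0).round(1))
E
```

```text
5.1167 [478.72209271  92.74063202 189.61649208] [[-0.001  0.139 -0.99 ]
 [-0.001 -0.99  -0.139]
 [-1.     0.     0.001]] [ 0.06764714 -0.2214762  -0.69061059] 8.740830663356304
[[0.14, 0.94, 0.33, 563.76], [-0.99, 0.13, 0.05, 105.17], [-0.0, -0.33, 0.94, 310.68], [0.0, 0.0, 0.0, 1.0]]
25 35 3029 [558.1  92.9  30.6] [532.1  28.1  27.4] [621.9 117.9  35. ]
74 82 5554 [582.8  75.   79.6] [551.9  44.1  76.9] [611.5 103.2  81.9]
82 90 45 [576.5  81.4  86.6] [571.7  69.4  82.2] [608.5  83.4  89.9]
90 98 808 [581.6  74.1  96.1] [571.8  63.5  90.2] [591.8  83.3  97.9]
98 106 12 [581.6  74.4  98.1] [574.5  66.7  98. ] [587.7  78.9  98.4]
```

View pics/w3.png

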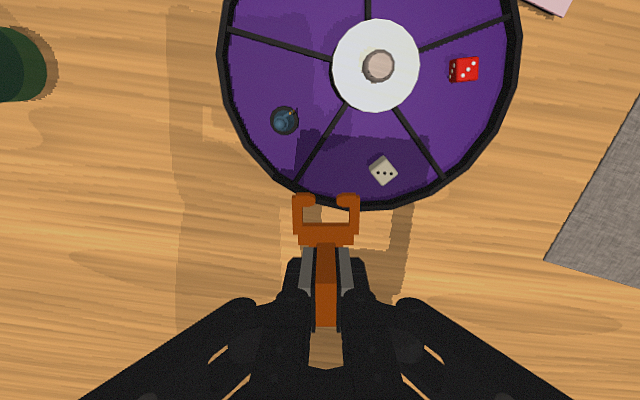

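```bash
cat >> h.py <<'E'
def analyse(w):
    P,u,v=pts(w)
    q=(P[:,2]>77)&(P[:,2]<82)&(np.hypot(P[:,0]-582,P[:,1]-74)<45)
    Q=P[q]; hull=cv2.convexHull(Q[:,:2].astype(np.float32));(c,r)=cv2.minEnclosingCircle(hull);print('washer',c,r,np.median(Q[:,2]))
    q=(P[:,2]>94)&(P[:,2]<100)&(np.hypot(P[:,0]-582,P[:,1]-74)<12)
    if q.sum()>20:
        c,r=cv2.minEnclosingCircle(P[q][:,:2].astype(np.float32));print('spindle top',c,r,np.percentile(P[q][:,2],[50,95]))
    m=orange(w);P,u,v=pts(w,m);o=manip.get_obs();R=np.array(o['ee_rot']);L=(P-o['tool_pos'])@R
    return P,L
E
python3 - <<'E'
from h import *
d=np.load('w3.npz',allow_pickle=True);w={k:d[k] for k in d.files}
P,L=analyse(w)
print(len(P)); hz=np.histogram(L[:,0],bins=np.arange(-40,50,5));print(hz)
for lo,hi in ((-25,5),(15,40)):
    Q=L[(L[:,0]>lo)&(L[:,0]<hi)]
    if len(Q)>5:
        c,s,a=cv2.minAreaRect(Q[:,1:].astype(np.float32));print(lo,hi,len(Q),np.median(Q,0).round(1),'rect(y,z tool)',np.round(c,1),np.round(s,1),round(a,1),Q.min(0).round(1),Q.max(0).round(1))
Q=L[(L[:,0]>20)&(L[:,0]<35)]
A=np.c_[Q[:,1:],np.ones(len(Q))];print('plane',np.linalg.lstsq(A,Q[:,0],rcond=None)[0])
E
```

```text
washer (581.6823120117188, 73.54137420654297) 30.073781967163086 79.64330962295753
spindle top (581.67626953125, 73.6623306274414) 9.864245414733887 [96.27293085 97.55343687]
3959
(array([   0,    0,    0,    0,    0,  762,  298,  131,  114,  107,   93,
         90,   87, 2160,  112,    0,    0]), array([-40, -35, -30, -25, -20, -15, -10,  -5,   0,   5,  10,  15,  20,
        25,  30,  35,  40,  45]))
-25 5 1305 [-10.2  -1.1  -4.8] rect(y,z tool) [-0.8  0.1] [ 8.9 22.8] 0.2 [-12.3  -5.3 -11.3] [ 5.   3.6 11.5]
15 40 2449 [ 27.6  -1.2 -18.4] rect(y,z tool) [ -0.9 -21.6] [29.  33.9] 90.0 [ 15.  -17.9 -36. ] [33.7 16.  -7.1]
plane [-1.12115155e-03 -4.71526916e-02  2.66166456e+01]
```

{"op": "arm_command", "data": {"deltas": [[-1,[0.053,-0.027,-0.065],0],[-1,[0.053,-0.027,-0.065],0],[-1,[0.053,-0.027,-0.065],0],[-1,[0.052,-0.027,-0.064],0],[-1,[0,0,0],0],[-1,[0,0,0],0],[-1,[0,0,0],0],[-1,[0,0,0],0],[-1,[0,0,0],0]]}}

```text
time_s: 5.92
tool_pos: [532.1, 66.1, 126.9]
ee_rot: [[0.002, 0.138, -0.99], [0.0, -0.99, -0.138], [-1.0, 0.0, -0.002]]
wrist_force: [0.3, -0.1, -0.0]
finger_gap: 8.6
```

```bash
cat > look.py <<'E'
from h import *
import sys
o=manip.get_obs();print(o['time_s'],o['tool_pos'].round(2),o['wrist_force'].round(2),o['moment'].round(2))
w=viewer.get_image('wrist');save(w,sys.argv[1],scale=1)
P,L=analyse(w)
Q=L[(L[:,0]>20)&(L[:,0]<35)];c,s,a=cv2.minAreaRect(Q[:,1:].astype(np.float32));print('flat tool',c,s,a,Q.min(0).round(1),np.median(Q,0))
A=np.c_[Q[:,1:],np.ones(len(Q))];print('plane',np.linalg.lstsq(A,Q[:,0],rcond=None)[0])
P2,_,_=pts(w);q=(P2[:,2]>74)&(P2[:,2]<82)&(np.hypot(P2[:,0]-581.7,P2[:,1]-73.6)<28)
Q=P2[q]; print('washer plane',np.linalg.lstsq(np.c_[Q[:,:2]-[581.7,73.6],np.ones(len(Q))],Q[:,2],rcond=None)[0])
R=o['ee_rot'];seat=o['tool_pos']-27*R[:,2]-0.9*R[:,1]
d=np.array([581.7,73.6])-seat[:2];f=-R[:2,2];print('short',d@f,'lateral',d@R[:2,1],'underside',o['tool_pos'][2]-32.6)
E
python3 look.py w4
```

```text
5.9167 [532.14  66.07 126.86] [ 0.29 -0.14 -0.05] [-0.06 -0.   -0.01]
washer (581.8717041015625, 73.6126708984375) 30.035795211791992 79.58513549552035
spindle top (582.1361694335938, 73.52072143554688) 9.800911903381348 [96.30096197 97.49215097]
flat tool (-0.4507904052734375, -21.725841522216797) (29.162899017333984, 33.860652923583984) 89.4319076538086 [ 20.  -17.4 -36.4] [ 27.31605151  -0.64270422 -18.8069459 ]
plane [-1.61103394e-03 -3.98376092e-02  2.64615126e+01]
washer plane [1.69073764e-03 6.88150303e-04 7.95949890e+01]
short 23.123093716121215 lateral 0.2912407359521335 underside 94.25818696182972
```

{"op": "arm_command", "data": {"deltas": [[-1,[0,0,-0.022],0],[-1,[0,0,-0.022],0],[-1,[0,0,0],0],[-1,[0,0,0],0],[-1,[0,0,0],0]]}}

```text
time_s: 6.38
tool_pos: [531.7, 66.1, 114.4]
ee_rot: [[-0.0, 0.138, -0.99], [-0.0, -0.99, -0.138], [-1.0, -0.0, 0.0]]
wrist_force: [0.3, -0.1, -0.9]
finger_gap: 8.9
```

{"op": "arm_command", "data": {"deltas": [[-1,[0,0,-0.004],0],[-1,[0,0,-0.004],0],[-1,[0,0,0],0],[-1,[0,0,0],0]]}}

```text
time_s: 6.72
tool_pos: [531.9, 66.0, 112.6]
ee_rot: [[0.0, 0.138, -0.99], [-0.0, -0.99, -0.138], [-1.0, 0.0, -0.0]]
wrist_force: [0.1, 0.3, -0.8]
finger_gap: 8.9
```

{"op": "arm_command", "data": {"deltas": [[-1,[0,0,-0.004],0],[-1,[0,0,0],0],[-1,[0,0,0],0]]}}

```text
time_s: 6.97
tool_pos: [532.2, 66.0, 111.9]
ee_rot: [[0.001, 0.138, -0.99], [0.0, -0.99, -0.138], [-1.0, 0.0, -0.001]]
wrist_force: [-0.1, 0.5, 0.6]
finger_gap: 8.7
```

{"op": "arm_command", "data": {"deltas": [[-1,[0,0,-0.004],0],[-1,[0,0,0],0],[-1,[0,0,0],0]]}}

```text
time_s: 7.22
tool_pos: [532.3, 66.0, 111.2]
ee_rot: [[0.001, 0.138, -0.99], [0.0, -0.99, -0.138], [-1.0, 0.0, -0.001]]
wrist_force: [-0.6, 0.1, 3.8]
finger_gap: 9.3
```

{"op": "arm_command", "data": {"deltas": [[-1,[0,0,-0.004],0],[-1,[0,0,0],0],[-1,[0,0,0],0]]}}

```text
time_s: 7.47
tool_pos: [532.4, 66.0, 110.2]
ee_rot: [[0.001, 0.138, -0.99], [0.0, -0.99, -0.138], [-1.0, 0.0, -0.001]]
wrist_force: [0.7, 0.3, 4.1]
finger_gap: 8.9
```

{"op": "arm_command", "data": {"deltas": [[-1,[0,0,-0.004],0],[-1,[0,0,0],0],[-1,[0,0,0],0],[-1,[0,0,0],0]]}}

```text
time_s: 7.8
tool_pos: [532.4, 66.0, 109.2]
ee_rot: [[0.001, 0.138, -0.99], [0.0, -0.99, -0.138], [-1.0, 0.0, -0.001]]
wrist_force: [-1.1, 0.2, 4.7]
finger_gap: 8.8
```

{"op": "arm_command", "data": {"deltas": [[-1,[0,0,-0.004],0],[-1,[0,0,0],0],[-1,[0,0,0],0],[-1,[0,0,0],0]]}}

```text
time_s: 8.13
tool_pos: [532.4, 66.0, 108.4]
ee_rot: [[0.001, 0.138, -0.99], [0.0, -0.99, -0.138], [-1.0, 0.0, -0.001]]
wrist_force: [-1.8, -0.3, 6.6]
finger_gap: 9.1
```

```bash
python3 look.py w5; python3 -c "
from h import *
for i in range(4):
    viewer.get_image('top');print(manip.get_obs()['wrist_force'].round(2),manip.get_obs()['tool_pos'].round(2))"
```

```text
8.1333 [532.44  66.01 108.41] [-1.84 -0.25  6.56] [-0.    0.02  0.05]
washer (574.416259765625, 72.61356353759766) 36.94758224487305 80.46329005602968
spindle top (582.1792602539062, 73.62261962890625) 9.880949020385742 [96.25766613 97.44856995]
flat tool (-0.46524810791015625, -21.759918212890625) (29.000192642211914, 33.907127380371094) 89.90599822998047 [ 20.1 -17.4 -36.3] [ 27.31743474  -0.7189228  -18.81135063]
plane [ 1.72360494e-03 -3.32271460e-02  2.66104790e+01]
washer plane [-3.40623172e-02 -5.00152856e-03  7.67981892e+01]
short 22.83204468612214 lateral 0.18621070790556749 underside 75.81157231826512
[-1.34 -0.86  6.76] [532.45  66.02 108.43]
[-0.8   0.31  5.94] [532.45  66.   108.44]
[-0.96 -0.18  6.75] [532.46  65.99 108.44]
[-2.49  0.12  6.82] [532.45  66.   108.43]
```

{"op": "arm_command", "data": {"deltas": [[-1,[0.006,0.0008,0],0],[-1,[0.006,0.0008,0],0],[-1,[0,0,0],0],[-1,[0,0,0],0]]}}

```text
time_s: 8.72
tool_pos: [535.6, 66.4, 108.4]
ee_rot: [[0.001, 0.138, -0.99], [0.0, -0.99, -0.138], [-1.0, 0.0, -0.001]]
wrist_force: [-0.2, 0.0, 6.8]
finger_gap: 9.0
```

{"op": "arm_command", "data": {"deltas": [[-1,[0.004,0.0006,0],0],[-1,[0.004,0.0006,0],0],[-1,[0,0,0],0],[-1,[0,0,0],0]]}}

```text
time_s: 9.05
tool_pos: [537.5, 66.7, 108.4]
ee_rot: [[0.001, 0.138, -0.99], [0.0, -0.99, -0.138], [-1.0, 0.0, -0.001]]
wrist_force: [-1.4, -0.2, 6.8]
finger_gap: 9.1
```

{"op": "arm_command", "data": {"deltas": [[-1,[0.004,0.0006,0],0],[-1,[0.004,0.0006,0],0],[-1,[0,0,0],0],[-1,[0,0,0],0]]}}

```text
time_s: 9.38
tool_pos: [539.5, 67.0, 108.5]
ee_rot: [[0.001, 0.138, -0.99], [0.0, -0.99, -0.138], [-1.0, 0.0, -0.001]]
wrist_force: [-1.1, -0.1, 7.2]
finger_gap: 8.9
```

{"op": "arm_command", "data": {"deltas": [[-1,[0.004,0.0006,0],0],[-1,[0.004,0.0006,0],0],[-1,[0,0,0],0],[-1,[0,0,0],0]]}}

```text
time_s: 9.72
tool_pos: [541.5, 67.3, 108.5]
ee_rot: [[0.001, 0.138, -0.99], [0.0, -0.99, -0.138], [-1.0, 0.0, -0.001]]
wrist_force: [-0.6, 0.3, 7.2]
finger_gap: 8.8
```

{"op": "arm_command", "data": {"deltas": [[-1,[0.004,0.0006,0],0],[-1,[0.004,0.0006,0],0],[-1,[0,0,0],0],[-1,[0,0,0],0]]}}

```text
time_s: 10.05
tool_pos: [543.5, 67.6, 108.5]
ee_rot: [[0.001, 0.138, -0.99], [0.0, -0.99, -0.138], [-1.0, 0.0, -0.001]]
wrist_force: [-0.9, -0.7, 6.6]
finger_gap: 8.9
```

{"op": "arm_command", "data": {"deltas": [[-1,[0.004,0.0006,0],0],[-1,[0,0,0],0],[-1,[0,0,0],0]]}}

```text
time_s: 10.3
tool_pos: [544.3, 67.7, 108.4]
ee_rot: [[0.001, 0.138, -0.99], [-0.0, -0.99, -0.138], [-1.0, 0.0, -0.001]]
wrist_force: [-0.9, -0.0, 7.5]
finger_gap: 8.9
```

{"op": "arm_command", "data": {"deltas": [[-1,[0.004,0.0006,0],0],[-1,[0,0,0],0],[-1,[0,0,0],0]]}}

```text
time_s: 10.55
tool_pos: [544.7, 67.8, 108.1]
ee_rot: [[-0.001, 0.138, -0.99], [-0.0, -0.99, -0.138], [-1.0, 0.0, 0.001]]
wrist_force: [-3.2, -0.5, 8.4]
finger_gap: 9.0
```

{"op": "arm_command", "data": {"deltas": [[-1,[0.004,0.0006,0],0],[-1,[0,0,0],0],[-1,[0,0,0],0]]}}

```text
time_s: 10.8
tool_pos: [545.3, 67.9, 107.9]
ee_rot: [[-0.002, 0.138, -0.99], [-0.0, -0.99, -0.138], [-1.0, 0.0, 0.002]]
wrist_force: [-4.4, -1.0, 7.9]
finger_gap: 8.8
```

{"op": "arm_command", "data": {"deltas": [[-1,[0.004,0.0006,0],0],[-1,[0,0,0],0],[-1,[0,0,0],0]]}}

```text
time_s: 11.05
tool_pos: [546.1, 68.0, 107.9]
ee_rot: [[-0.003, 0.138, -0.99], [-0.0, -0.99, -0.138], [-1.0, 0.0, 0.003]]
wrist_force: [-5.5, -0.7, 7.2]
finger_gap: 8.9
```

{"op": "arm_command", "data": {"deltas": [[-1,[0.004,0.0006,0],0],[-1,[0,0,0],0],[-1,[0,0,0],0]]}}

```text
time_s: 11.3
tool_pos: [547.2, 68.2, 107.9]
ee_rot: [[-0.002, 0.138, -0.99], [-0.0, -0.99, -0.138], [-1.0, 0.0, 0.002]]
wrist_force: [-5.0, -0.3, 7.3]
finger_gap: 9.3
```

{"op": "arm_command", "data": {"deltas": [[-1,[0.004,0.0006,0],0],[-1,[0,0,0],0],[-1,[0,0,0],0]]}}

```text
time_s: 11.55
tool_pos: [548.7, 68.4, 108.1]
ee_rot: [[-0.001, 0.138, -0.99], [-0.0, -0.99, -0.138], [-1.0, 0.0, 0.001]]
wrist_force: [-2.8, -0.7, 8.3]
finger_gap: 9.0
```

{"op": "arm_command", "data": {"deltas": [[-1,[0.004,0.0006,0],0],[-1,[0,0,0],0],[-1,[0,0,0],0]]}}

```text
time_s: 11.8
tool_pos: [550.2, 68.6, 108.3]
ee_rot: [[0.0, 0.138, -0.99], [-0.0, -0.99, -0.138], [-1.0, 0.0, -0.0]]
wrist_force: [-1.6, 0.3, 6.9]
finger_gap: 8.7
```

Past the peak; push on to the solid stop.

{"op": "arm_command", "data": {"deltas": [[-1,[0.004,0.0006,0],0],[-1,[0.004,0.0006,0],0],[-1,[0.004,0.0006,0],0],[-1,[0,0,0],0],[-1,[0,0,0],0]]}}

```text
time_s: 12.22
tool_pos: [553.8, 69.1, 108.6]
ee_rot: [[0.002, 0.138, -0.99], [0.0, -0.99, -0.138], [-1.0, 0.0, -0.002]]
wrist_force: [-0.1, 0.0, 6.3]
finger_gap: 8.8
```

{"op": "arm_command", "data": {"deltas": [[-1,[0.004,0.0006,0],0],[-1,[0,0,0],0],[-1,[0,0,0],0]]}}

```text
time_s: 12.47
tool_pos: [554.6, 69.2, 108.5]
ee_rot: [[0.002, 0.138, -0.99], [-0.0, -0.99, -0.138], [-1.0, 0.0, -0.002]]
wrist_force: [-0.5, -0.3, 7.1]
finger_gap: 8.5
```

{"op": "arm_command", "data": {"deltas": [[-1,[0.004,0.0006,0],0],[-1,[0,0,0],0],[-1,[0,0,0],0]]}}

```text
time_s: 12.72
tool_pos: [555.4, 69.4, 108.5]
ee_rot: [[0.001, 0.138, -0.99], [-0.0, -0.99, -0.138], [-1.0, 0.0, -0.001]]
wrist_force: [-0.2, -0.4, 6.7]
finger_gap: 8.8
```

{"op": "arm_command", "data": {"deltas": [[-1,[0.004,0.0006,0],0],[-1,[0,0,0],0],[-1,[0,0,0],0]]}}

```text
time_s: 12.97
tool_pos: [556.1, 69.5, 108.4]
ee_rot: [[0.0, 0.138, -0.99], [-0.0, -0.99, -0.138], [-1.0, 0.0, -0.0]]
wrist_force: [-1.3, 0.6, 7.8]
finger_gap: 9.3
```

{"op": "arm_command", "data": {"deltas": [[-1,[0.003,0.0004,0],0],[-1,[0,0,0],0],[-1,[0,0,0],0]]}}

```text
time_s: 13.22
tool_pos: [556.3, 69.5, 108.1]
ee_rot: [[-0.002, 0.138, -0.99], [-0.0, -0.99, -0.138], [-1.0, 0.0, 0.002]]
wrist_force: [-3.7, -0.2, 7.6]
finger_gap: 8.9
```

{"op": "arm_command", "data": {"deltas": [[-1,[0.004,0.0006,0],0],[-1,[0,0,0],0],[-1,[0,0,0],0]]}}

```text
time_s: 13.47
tool_pos: [556.4, 69.6, 107.9]
ee_rot: [[-0.004, 0.138, -0.99], [-0.001, -0.99, -0.138], [-1.0, 0.0, 0.004]]
wrist_force: [-6.2, -0.1, 9.7]
finger_gap: 8.6
```

```bash
python3 look.py w6
```

```text
13.4667 [556.43  69.57 107.94] [-6.23 -0.06  9.69] [-0.18  0.98  0.01]
washer (582.4229125976562, 73.7441177368164) 28.689640045166016 80.45326401422687
spindle top (582.203369140625, 73.53764343261719) 9.904932022094727 [96.26639599 97.40415375]
flat tool (-0.5076236724853516, -21.82312774658203) (28.926136016845703, 33.86949920654297) 89.80335235595703 [ 20.  -17.5 -36.2] [ 27.31470723  -1.20623807 -22.90986729]
plane [-5.11860160e-04 -4.18507830e-02  2.61814381e+01]
washer plane [-5.43977903e-02 -7.69845586e-03  7.70123912e+01]
short -1.41215681636086 lateral 0.4107431307882806 underside 75.33811645659347
```

View pics/w6.png

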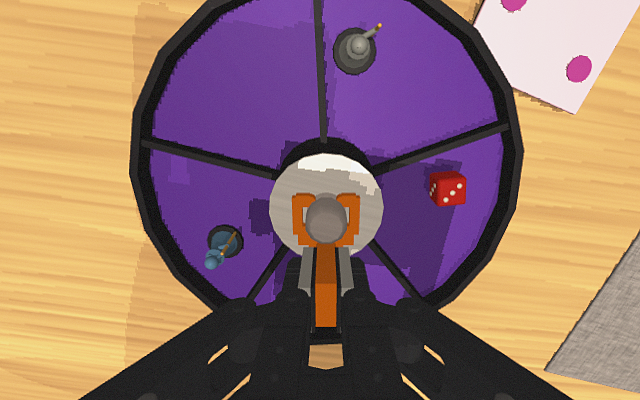

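{"op": "arm_command", "data": {"deltas": [[-1,[-0.007,-0.001,0.003],0],[-1,[0,0,0.002],0],[-1,[0,0,0],0],[-1,[0,0,0],0],[-1,[0,0,0],0]]}}

```text
time_s: 13.93
tool_pos: [556.0, 69.5, 109.3]
ee_rot: [[0.0, 0.138, -0.99], [-0.0, -0.99, -0.138], [-1.0, 0.0, -0.0]]
wrist_force: [-1.9, -0.4, 5.2]
finger_gap: 8.6
```

{"op": "arm_command", "data": {"deltas": [[-0.3,[0,0,0],0],[-0.3,[0,0,0],0],[-0.3,[0,0,0],0],[-0.3,[0,0,0],0],[-0.3,[0,0,0],0],[-0.3,[0,0,0],0]]}}

```text
time_s: 14.43
tool_pos: [555.7, 69.5, 108.5]
ee_rot: [[-0.001, 0.138, -0.99], [-0.0, -0.99, -0.138], [-1.0, -0.0, 0.001]]
wrist_force: [0.0, -0.5, 0.6]
finger_gap: 29.9
```

{"op": "arm_command", "data": {"deltas": [[-0.3,[0,0,0.02],0],[-0.3,[0,0,0.06],0],[-0.3,[0,0,0.1],0],[-0.3,[0,0,0.12],0],[-0.3,[-0.1,0,0.1],0],[-0.3,[-0.12,0,0],0],[-0.3,[-0.1,0,0],0],[-0.3,[0,0,0],0],[-0.3,[0,0,0],0],[-0.3,[0,0,0],0]]}}

```text
time_s: 15.27
tool_pos: [476.4, 69.5, 209.3]
ee_rot: [[0.001, 0.138, -0.99], [0.0, -0.99, -0.138], [-1.0, 0.0, -0.001]]
wrist_force: [0.6, 0.2, 0.4]
finger_gap: 29.6
```

```bash
python3 - <<'E'
from h import *
o=manip.get_obs();print(o['time_s'],o['tool_pos'].round(1),o['wrist_force'].round(2),o['finger_gap'])
w=viewer.get_image('wrist');save(w,'w7')
P,L=analyse(w); P=P[np.hypot(P[:,0]-582,P[:,1]-74)<60]
for lo,hi in ((76,88),(110,130)):
    Q=P[(P[:,2]>lo)&(P[:,2]<hi)]
    c,s,a=cv2.minAreaRect(Q[:,:2].astype(np.float32));print(lo,hi,len(Q),np.median(Q,0).round(1),c,s,a,Q.min(0).round(1),Q.max(0).round(1))
E
```

```text
15.2667 [476.4  69.5 209.3] [0.58 0.25 0.37] 29.567856136247457
washer (577.99658203125, 73.78929138183594) 33.33929443359375 77.9473376133747
spindle top (581.7791748046875, 73.73304748535156) 9.767780303955078 [96.33457005 97.82772737]
76 88 419 [568.7  78.3  82.8] (569.473876953125, 72.00985717773438) (42.81019592285156, 32.914512634277344) 8.699482917785645 [547.2  56.5  79.3] [592.8  91.   85.3]
110 130 111 [557.7  73.9 120.3] (556.3977661132812, 70.06369018554688) (19.470144271850586, 10.13429069519043) 8.217297554016113 [546.   64.2 110.8] [566.6  76.2 121.8]
```

View pics/w7.png

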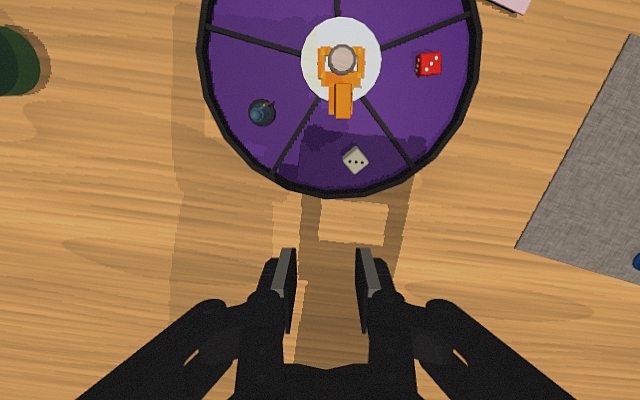

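```bash
python3 -c "
from workcell import manip
print(manip.job_done())"
```

```text
the job is handed in; nothing more can be done
None
```

The clip is snapped fully home in the spindle's groove, the arm has let go and backed away, and the job is handed in at about 15 s of the 61 s allowed.

- **Placing:** I gripped the clip by its tab and set it on the washer about 23 mm short of the axis. I then pressed the washer down about 3 mm, with around 7 N.
- **Pushing in:** I pushed sideways in 1–2 mm steps. The jaws passed under the wide part of the spindle without catching. Resistance rose to about 5.5 N with the seat about 9 mm short, then dropped away. The last push met a solid stop: 6 N sideways, with the downward force briefly near 10 N.
- **After release:** The camera puts the clip's seat within about 1 mm of the spindle axis. Its top is at about 83 mm, so the washer is holding it up in the groove. The wrist force is near zero and nothing is touched.
- **Other things:** The blue figure and both dice look undisturbed in the last picture. The grey figure, spare ring and bottle were not fully in that view, and the paint pot only just showed at its edge. I felt no contact with any of them.

**Checks that failed or disagreed:**
- The detection network missed the clip in the first close-up, so I used colour and depth instead.
- The stop came about 1 mm beyond the position I had worked out from the camera, which is within its calibration.
- The clip's flat part measured about 2° nose-down in the gripper. It still went in.

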